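# Fetch the long objective from behind the bottles

### The job

Clear the three bottles (dropper bottle, square bottle and tin) out of the front row of the tray and stand all three on the rubber mat, then take the longest of the three objectives behind them and stand it in the middle of the round steel dish. Then put each bottle back upright in the very place in the tray where it stood before. Keep the bottles and objectives upright, and leave the other two objectives where they are.

Things in the scene. Friction and masses are not known exactly. Their poses are not given: they have to be found in the camera images.
- tray: Fixed shallow white tray with a wooden rim, 170 (x) x 260 (y) mm; floor 4 mm thick, rim 8 mm wide and 12 mm high. Origin: centre of its underside on the bench. The three bottles stand in its front row (about x = -29 mm in its frame, the side towards the robot), the three objectives in its back row (about x = +27 mm); in each row they stand at about y = -76, 0 and +76 mm, in any order.
- mat: Fixed flat dark rubber mat, the side area, 250 (x) x 130 (y) x 3 mm thick, to the left or the right of the tray. Origin: centre of its underside.
- dish: Fixed round steel dish, 90 mm outer and about 82 mm inner diameter, inner floor 4 mm above the bench, rim 10 mm high, on the other side of the tray from the mat. Origin: centre of its underside. A grey slide box (30 mm high) and a rubber lens blower (70 mm high) stand beside it, centres about 95 to 120 mm from the dish's, towards +x and -x.
- dropper_bottle: Loose round amber glass dropper bottle, 110 mm tall: body 42 mm diameter up to 44 mm, shoulder up to 56 mm, black straight cap 26 mm diameter from 56 to 86 mm, rubber bulb 12 to 16 mm thick on top. 90 to 160 g. Origin: centre of its underside; z up its axis.
- square_bottle: Loose white square bottle, 100 mm tall: body 42 x 42 mm up to 58 mm, grey straight round cap 30 mm diameter from 62 to 100 mm. 90 to 160 g. Origin: centre of its underside; z up its axis.
- tin: Loose plain metal cylinder (a lidded tin), 44 mm diameter, 100 mm tall, closed top. 110 to 200 g. In the goal it counts as one of the three bottles. Origin: centre of its underside; z up its axis.
- long_objective: Loose microscope objective, the longest of three, 58 mm tall: cylinder 32 mm diameter up to 38 mm, then a cone narrowing to a 12 mm wide top with an 8 mm dark lens. Stands on its wide end. 110 to 200 g. Origin: centre of its underside; z up its axis.
- medium_objective: Loose microscope objective of middle length, 40 mm tall: cylinder 32 mm diameter up to 28 mm, then a cone to an 18 mm wide top with a 14 mm dark lens. Stays where it is. Origin: centre of its underside; z up its axis.
- short_objective: Loose microscope objective, the shortest, 26 mm tall: cylinder 32 mm diameter up to 20 mm, then a cone to a 28 mm wide top with a 24 mm dark lens. Stays where it is. Origin: centre of its underside; z up its axis.

How it is judged (in metres and radians):
On the way, in this order (a step that is already met when the one before it is completed fails the run):
1. all three bottles stand upright on the mat, the long objective still in its place in the tray (x of dropper_bottle in the frame of mat between -0.125 and 0.125 m and y of dropper_bottle in the frame of mat between -0.065 and 0.065 m and z of each of dropper_bottle, square_bottle, tin in the frame of mat below 0.01 m and angle between each of dropper_bottle, square_bottle, tin's own z axis and vertical below 0.12 rad and linear speed of each of dropper_bottle, square_bottle, tin below 0.02 m/s and x of square_bottle in the frame of mat between -0.125 and 0.125 m and y of square_bottle in the frame of mat between -0.065 and 0.065 m and x of tin in the frame of mat between -0.125 and 0.125 m and y of tin in the frame of mat between -0.065 and 0.065 m and distance of long_objective from where it was at the start of the episode below 0.015 m), for 0.2 s.
2. the long objective stands released in the middle of the dish, the three bottles still on the mat (x of dropper_bottle in the frame of mat between -0.125 and 0.125 m and y of dropper_bottle in the frame of mat between -0.065 and 0.065 m and z of each of dropper_bottle, square_bottle, tin in the frame of mat below 0.01 m and angle between each of dropper_bottle, square_bottle, tin, long_objective's own z axis and vertical below 0.12 rad and linear speed of each of dropper_bottle, square_bottle, tin, long_objective below 0.02 m/s and x of square_bottle in the frame of mat between -0.125 and 0.125 m and y of square_bottle in the frame of mat between -0.065 and 0.065 m and x of tin in the frame of mat between -0.125 and 0.125 m and y of tin in the frame of mat between -0.065 and 0.065 m and horizontal distance between long_objective and dish below 0.015 m and z of long_objective in the frame of dish below 0.01 m and contact force between long_objective and the fingers below 0.1 N), for 0.2 s.
At the end, for the whole second after the job is handed in: The long objective stands in the dish within 15 mm of its centre; the three bottles and the other two objectives each stand within 15 mm of where they stood at the start; all upright within 0.12 rad, released and at rest (horizontal distance between long_objective and dish below 0.015 m and z of long_objective in the frame of dish below 0.01 m and angle between each of long_objective, dropper_bottle, square_bottle, tin, medium_objective, short_objective's own z axis and vertical below 0.12 rad and linear speed of each of long_objective, dropper_bottle, square_bottle, tin, medium_objective, short_objective below 0.02 m/s and contact force between long_objective and the fingers below 0.1 N and distance of each of dropper_bottle, square_bottle, tin, medium_objective, short_objective from where it was at the start of the episode below 0.015 m); the robot touches nothing.
It fails at once if a bottle is tipped by more than 0.5 rad (angle between any of dropper_bottle, square_bottle, tin's own z axis and vertical above 0.5 rad).
It fails at once if an objective is tipped by more than 0.5 rad (angle between any of long_objective, medium_objective, short_objective's own z axis and vertical above 0.5 rad).
It fails at once if the medium or the short objective is moved by more than 20 mm (distance of any of medium_objective, short_objective from where it was at the start of the episode above 0.02 m).
It also fails if it takes over 144 s, if anything falls off the work surface, if the arm or the gripper's body presses on something with over 40 N, if the wrist force passes 120 N, or if a joint passes its speed limit or range.

### The arm

A 6-joint arm with a two-finger parallel gripper is mounted at the origin on the work surface. World frame = base frame: x ahead of the robot, y to its left, z up, the work surface at z = 0. Lengths are in mm, angles in rad, forces in N, time in s.
With the tool pointing down it reaches from about 400 to 925 mm from the base axis. Payload 12.5 kg.
Tool frame: the origin (TCP) lies at the centre of the arm's flange, where the gripper is bolted on; the fingertips stand 190 mm ahead of it and the grasp point (between the pads) lies env.grip_point_offset ahead of it (env.grip_point_offset is the distance from the TCP to the grasp point, in mm); z points along the fingers, x is the direction in which the jaws open and shut, and the axes are right-handed (so a half turn about z gives the same grasp; the last joint's range is limited). The gripper opens to 95 mm and grips with 3 to 60 N. Pads are 20 mm wide; open, the fingers measure 119 mm over their backs; the gripper's body (75 mm by 180 mm) begins 59 mm behind the grasp point.
Start: joints at [-1.277, 0.491, 1.559, -0, 1.092, -0.106], TCP at [243.29, -575.704, 404.761] pointing down, gripper open.
Joint ranges: [-3.1, 3.1], [-0.84, 2.19], [0.05, 2.79], [-1.13, 4.28], [0.06, 2.93], [-2.69, 2.69]. Speed limits (rad/s): [2.22, 2.22, 2.79, 3.14, 3.14, 3.14].

### API

Orientations are given as [roll, pitch, yaw] about the fixed x, y, z axes, in that order (R = Rz(yaw) Ry(pitch) Rx(roll)).
In Python, from cell import state, read_camera, camera_model, job_done, env gives the robot as it stands.
- The arm moves only by the tool arm_command, never from a script. Its argument "steps" is a list of rows, each a list of 6 numbers: the shift along the tool's x, y, z in cm, then the turn, a rotation vector about the tool's x, y, z in degrees. In form: [[dx, dy, dz, rx, ry, rz], ...]. A call has 1 to 12 rows; each row is the pose to reach, as a shift and turn from the pose commanded when the call began, along the tool's axes at that moment; what a row does not reach only later rows make up. A row lasts 1/12 s, in which the tool goes at most 41.7 mm and 7.16 degrees, less where a joint would pass 70% of its speed; a pose out of reach is approached as far as the arm can. A call with a gripper value outside its range is refused whole. "jaw" is the finger opening in cm, from 0 to 9.51, set as the call begins (left out, the last holds). The fingers move at their own pace and stop on an object; the grip force is fixed at half the most. Time passes only in rows, so rows that repeat a pose let the fingers close. It gives the time, the measured TCP pose, the force and the opening at its end, in the units of the state.
- state(): the state, without advancing time (a new reading comes with each control period).
- read_camera(name): name is "scene" or "top"; returns the picture (384x512x3 uint8, red, green, blue); there is no depth.
- camera_model(name): a dict with "K" (3x3 intrinsics, pixels), "xyz" and "rotation" of the camera in the world. Camera axes: x right, y up, looking along -z (the intrinsics and any distortion apply to the point x, -y, -z); pixel columns grow to the right and rows downward; lengths in mm; the calibration is good to about 2 mm. A picture is of the moment at which its call begins. camera_model takes no time and is no camera call.
- job_done(): hands the job in, once; it reports no verdict.
The state is a dict: "t": time; "joints": joint angles; "qvel": joint speeds; "tau": joint torques, N m; "eef_pos": TCP position; "tcp_rot": TCP orientation; "ft_force": force on the tool from outside, world axes, zero at the start; "moment": the same for the moment, N m; "opening": opening from 0.0 (shut) to 1.0 (fully open).
Only numpy, scipy, OpenCV 4.12 (cv2) and the standard library are available. Lean on these libraries where they do the work, as an engineer would, in place of code of your own. Each camera call takes 0.05 s, during which the arm holds its last target. There are 200 camera calls.

## Working session

There is one attempt and no reset: what is moved stays moved. The work goes in short steps, Python scripts to look and compute and a tool call to move; the robot and the scene stay as the last step left them, time stands still between calls to the robot, and variables do not carry over. Pictures are saved under pics/ and viewed, about 12 in all and at most 16, crops included, and the job is handed in when it is done.

Besides the shell and the picture viewer there is one more tool, called after "Call:" in YAML: its name, and indented under it one key for each argument. arm_command: Moves the arm, as the interface text tells. Its arguments: {"type":"object","properties":{"steps":{"type":"array"},"jaw":{"type":"number"}},"required":["steps"]}

```bash
ls; mkdir -p pics
python3 - <<'E'
from cell import *
import cv2
print(env.grip_point_offset, state())
for n in("scene","top"):
    cv2.imwrite(f"pics/{n}0.png",read_camera(n)[:,:,::-1]); print(camera_model(n))
E
```

```text
pics
171.3 {'t': 0.0, 'joints': array([-1.27660555e+00,  4.91545836e-01,  1.55947079e+00, -3.00687108e-05,
        1.09170295e+00, -1.05600460e-01]), 'qvel': array([4.43286449e-04, 5.66538919e-04, 4.13015776e-05, 4.91389567e-04,
       1.58365180e-03, 6.29354726e-04]), 'tau': array([-7.83814467e-04, -6.12650299e+01, -2.58183038e+01,  6.92000147e-02,
        4.82342381e-02, -9.63497246e-05]), 'eef_pos': array([ 243.27242393, -575.66476641,  404.16280803]), 'tcp_rot': array([-3.14150039e+00,  1.12345721e-03, -1.17099116e+00]), 'ft_force': array([1.11497749, 0.65710767, 0.20018641]), 'moment': array([-0.02928972,  0.02892903,  0.02643828]), 'opening': 0.9981793480107501}
{'K': array([[448.99947353,   0.        , 250.18638357],
       [  0.        , 448.99947353, 189.27657465],
       [  0.        ,   0.        ,   1.        ]]), 'xyz': array([1083.94907917,  173.15047653,  754.48400709]), 'rotation': array([0.68218601, 0.00925886, 1.90294985])}
{'K': array([[431.56782744,   0.        , 253.35615851],
       [  0.        , 431.56782744, 194.58121355],
       [  0.        ,   0.        ,   1.        ]]), 'xyz': array([ 390.83217719,   14.639166  , 1146.06527178]), 'rotation': array([ 0.1234956 , -0.02503153, -1.55835738])}
```

View pics/scene0.png

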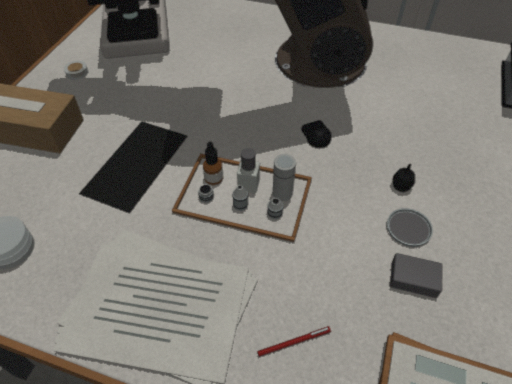

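View pics/top0.png

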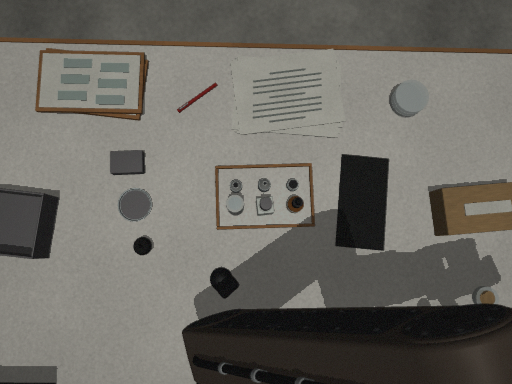

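The scene view shows dropper (212,160), square (249,170) and tin (284,175) in the tray, with the objectives at (205,192), (240,197) and (275,208). The top view shows the mat at (362,202), the dish at (135,204) and the tray at (265,196). Next I'll zoom in on both.

```bash
cat > h.py <<'E'
import numpy as np, cv2
from scipy.spatial.transform import Rotation as R
from cell import *
def cam(n):
    m=camera_model(n); return m["K"],np.array(m["xyz"]),R.from_euler("xyz",m["rotation"]).as_matrix()
def ray(n,p):
    K,c,r=cam(n); d=np.linalg.solve(K,[p[0],p[1],1]); return c,r@np.array([d[0],-d[1],-d[2]])
def onz(n,p,z):
    c,d=ray(n,p); return c+d*(z-c[2])/d[2]
def tri(a,b):
    (c1,d1),(c2,d2)=ray("scene",a),ray("top",b)
    s=np.linalg.lstsq(np.c_[d1,-d2],c2-c1,rcond=None)[0]
    p,q=c1+s[0]*d1,c2+s[1]*d2; return (p+q)/2,np.linalg.norm(p-q)
def proj(n,p):
    K,c,r=cam(n); v=r.T@(np.array(p,float)-c); u=K@np.array([v[0],-v[1],-v[2]]); return u[:2]/u[2]
def crop(img,x0,y0,x1,y1,k):
    return cv2.resize(img[y0:y1,x0:x1],None,fx=k,fy=k,interpolation=cv2.INTER_CUBIC)
E
python3 - <<'E'
from h import *
s=cv2.imread("pics/scene0.png");t=cv2.imread("pics/top0.png")
cv2.imwrite("pics/c_s.png",crop(s,170,135,320,240,5)); cv2.imwrite("pics/c_t.png",crop(t,210,155,320,235,7))
hsv=cv2.cvtColor(t,cv2.COLOR_BGR2HSV); g=cv2.cvtColor(t,cv2.COLOR_BGR2GRAY)
# mat quad (top view), on z=3
m=(g<60).astype(np.uint8); m[:, :325]=0; m[:,400:]=0; m[:150]=0; m[252:]=0
c=max(cv2.findContours(m,0,2)[0],key=cv2.contourArea); print("mat",cv2.minAreaRect(c),[onz("top",p,3)[:2].round(1) for p in cv2.boxPoints(cv2.minAreaRect(c))])
gs=cv2.cvtColor(s,cv2.COLOR_BGR2GRAY); m=(gs<60).astype(np.uint8); m[:,:75]=0;m[:,192:]=0;m[:118]=0;m[215:]=0
c=max(cv2.findContours(m,0,2)[0],key=cv2.contourArea); print("mat scene",cv2.contourArea(c),[onz("scene",p,3)[:2].round(1) for p in cv2.boxPoints(cv2.minAreaRect(c))])
# tray rim: brownish
for n,im,b in(("top",t,(205,155,325,238)),("scene",s,(165,145,325,250))):
    h=cv2.cvtColor(im,cv2.COLOR_BGR2HSV); m=((h[...,1]>90)).astype(np.uint8); k=np.zeros_like(m);k[b[1]:b[3],b[0]:b[2]]=1; m*=k
    c=max(cv2.findContours(m,0,2)[0],key=cv2.contourArea); q=cv2.approxPolyDP(cv2.convexHull(c),6,True)[:,0]
    print("tray",n,q.tolist(),[onz(n,p,12)[:2].round(1) for p in q])
# dish
for n,im,b in(("top",g,(112,183,160,226)),("scene",gs,(380,203,440,252))):
    x=im[b[1]:b[3],b[0]:b[2]]; print(n,np.median(im),x.min(),np.median(x)); m=(x<np.median(im)*.75).astype(np.uint8)
    c=max(cv2.findContours(m,0,2)[0],key=cv2.contourArea); e=cv2.fitEllipse(cv2.convexHull(c)); p=np.array(e[0])+b[:2]; print("dish",e,p,onz(n,p,8))
E
```

```text
mat ((362.0830993652344, 201.8235321044922), (48.373748779296875, 92.72222900390625), 4.037710666656494) [array([ 398.5, -228.9]), array([ 648.2, -249.5]), array([ 641.1, -381.3]), array([ 391.2, -357.2])]
mat scene 4454.0 [array([ 635.3, -377.3]), array([ 331.3, -373.1]), array([ 402. , -228.4]), array([ 679.1, -253.8])]
tray top [[311, 164], [314, 225], [217, 229], [215, 166]] [array([ 617. , -165.6]), array([ 453.7, -172.8]), array([439.7,  82. ]), array([607.1,  91.2])]
tray scene [[200, 154], [310, 177], [293, 240], [174, 212]] [array([ 454.6, -172.2]), array([442. ,  82.1]), array([609.8,  90.6]), array([ 622.6, -158.5])]
top 134.0 59 141.0
dish ((22.85281753540039, 20.982952117919922), (31.777305603027344, 33.775386810302734), 53.6872673034668) [134.85281754 203.98295212] [502.69284118 299.64786717   8.        ]
scene 151.0 65 134.0
dish ((28.655227661132812, 25.276737213134766), (37.612144470214844, 46.96875), 112.61647033691406) [408.65522766 228.27673721] [506.88513993 300.89465442   8.        ]
```

View pics/c_s.png

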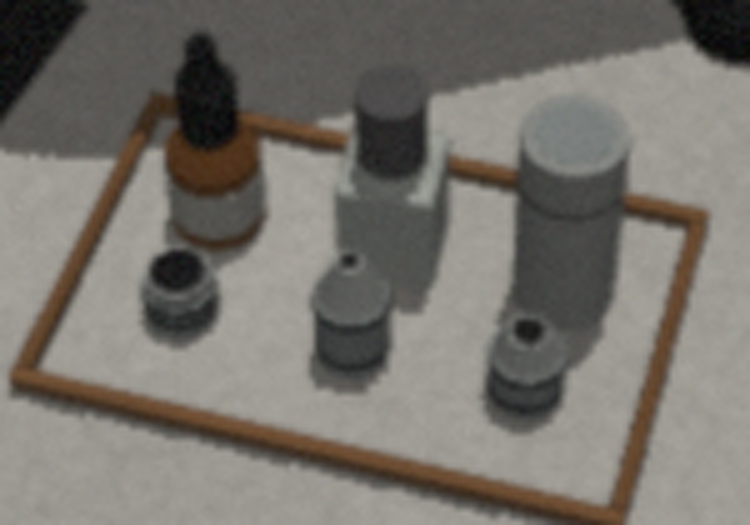

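View pics/c_t.png

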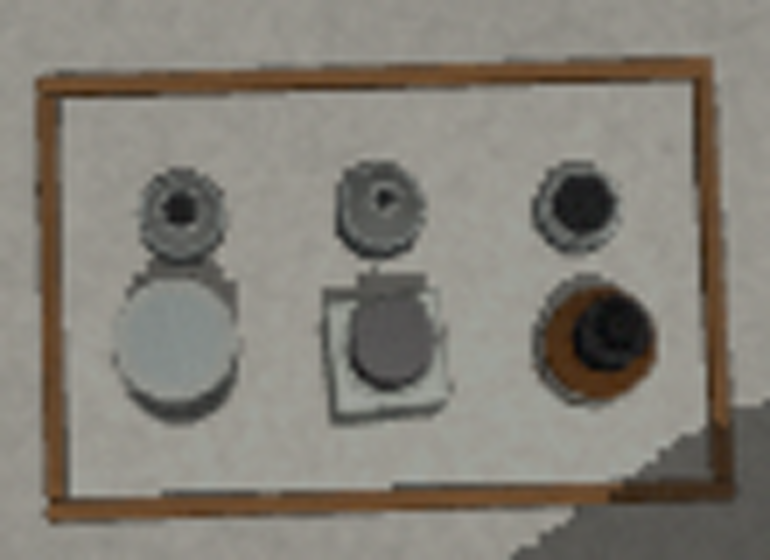

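The crops show the long objective in the middle of the back row, behind the square bottle: smallest lens, crop px (384,198) top and (349,260) scene. Medium is at the tin's end and short at the dropper's end. Now I'll triangulate the tops and check them against the given heights.

Run:
```python
from h import *
S=lambda u,v:((u+.5)/5-.5+170,(v+.5)/5-.5+135); T=lambda u,v:((u+.5)/7-.5+210,(v+.5)/7-.5+155)
f=dict(tin=((577,137),(176,340),104),sq=((392,92),(391,338),104),drop=((201,42),(617,321),114),long=((349,260),(384,198),62),med=((529,330),(180,210),44),short=((178,270),(583,205),30))
c=np.array([531,-40.5]);yaw=.055;r=np.array([[np.cos(yaw),-np.sin(yaw)],[np.sin(yaw),np.cos(yaw)]])
for k,(a,b,z) in f.items():
    p,e=tri(S(*a),T(*b)); t=onz("top",T(*b),z)[:2]; s=onz("scene",S(*a),z)[:2]
    print(k,"tri",p.round(1),"gap",e.round(1),"z exp",z,"top@z",t.round(1),"scene@z",s.round(1),"trayframe",(r.T@(p[:2]-c)).round(1))
for k,p in dict(tin=(-29,76),sq=(-29,0),drop=(-29,-76),long=(27,0),med=(27,76),short=(27,-76)).items(): print(k,(c+r@np.array(p)).round(1))
```

```text
tin tri [498.8  36.2 103. ] gap 2.1 z exp 104 top@z [498.9  35.1] scene@z [499.4  37.4] trayframe [-28.   78.3]
sq tri [500.6 -39.2 105.1] gap 0.3 z exp 104 top@z [500.7 -39.4] scene@z [499.5 -39.4] trayframe [-30.3   3. ]
drop tri [ 506.9 -117.3  114.3] gap 1.1 z exp 114 top@z [ 506.7 -116.8] scene@z [ 506.7 -118. ] trayframe [-28.3 -75.4]
long tri [556.  -38.5  63.7] gap 0.1 z exp 62 top@z [556.2 -38.6] scene@z [554.6 -39. ] trayframe [25.   0.6]
med tri [553.   35.9  45.3] gap 0.6 z exp 44 top@z [553.3  35.7] scene@z [552.   35.9] trayframe [26.2 75.1]
short tri [ 559.3 -114.2   31.7] gap 0.7 z exp 30 top@z [ 559.7 -114.8] scene@z [ 558.  -114.5] trayframe [ 24.2 -75.2]
tin [497.9  33.8]
sq [502.  -42.1]
drop [ 506.2 -118. ]
long [558. -39.]
med [553.8  36.9]
short [ 562.1 -114.9]
```

Heights and layout agree with the text to within about 2 mm. Start moving: above the dropper bottle, jaw turned along y.

Call:
arm_command:
  steps:
    - [-3,-4,0,0,0,3]
    - [-6,-8,0,0,0,6]
    - [-9,-12,0,0,0,9]
    - [-12,-16,0,0,0,12]
    - [-15,-20,0,0,0,15]
    - [-18,-24,0,0,0,18]
    - [-21,-27.6,0,0,0,21]
    - [-24,-31.6,0,0,0,22.91]
    - [-27,-35.5,0,0,0,22.91]
    - [-30,-39.5,0,0,0,22.91]
    - [-31.98,-42.1,0,0,0,22.91]
    - [-31.98,-42.1,0,0,0,22.91]
  jaw: 6.5

```text
t: 1.1
eef_pos: [492.9, -140.1, 404.7]
tcp_rot: [3.141, -0.0, -1.571]
ft_force: [0.7, -0.3, -0.2]
opening: 0.685
```

Call:
arm_command:
  steps:
    - [0,0,0,0,0,0]
    - [0,0,0,0,0,0]
    - [0,0,0,0,0,0]

```text
t: 1.35
eef_pos: [492.2, -142.2, 404.5]
tcp_rot: [3.141, -0.0, -1.57]
ft_force: [-1.1, -1.1, 0.8]
opening: 0.684
```

Call:
arm_command:
  steps:
    - [-1.3,-0.8,0,0,0,0]
    - [-2.49,-1.45,0,0,0,0]
    - [-2.49,-1.45,2.5,0,0,0]
    - [-2.49,-1.45,5,0,0,0]
    - [-2.49,-1.45,7.5,0,0,0]
    - [-2.49,-1.45,10,0,0,0]
    - [-2.49,-1.45,12,0,0,0]
    - [-2.49,-1.45,13.8,0,0,0]
    - [-2.49,-1.45,15,0,0,0]
    - [-2.49,-1.45,15.3,0,0,0]
    - [-2.49,-1.45,15.3,0,0,0]
    - [-2.49,-1.45,15.3,0,0,0]

```text
t: 2.35
eef_pos: [506.7, -118.2, 252.2]
tcp_rot: [-3.141, -0.0, -1.572]
ft_force: [-0.6, -0.7, 0.9]
opening: 0.684
```

Run:
```python
from h import *
im=read_camera("scene")[:,:,::-1]; cv2.imwrite("pics/s1.png",crop(im,150,60,330,230,4)); print(state()["eef_pos"])
```

```text
[ 506.8437014  -117.98944094  252.50142921]
```

View pics/s1.png

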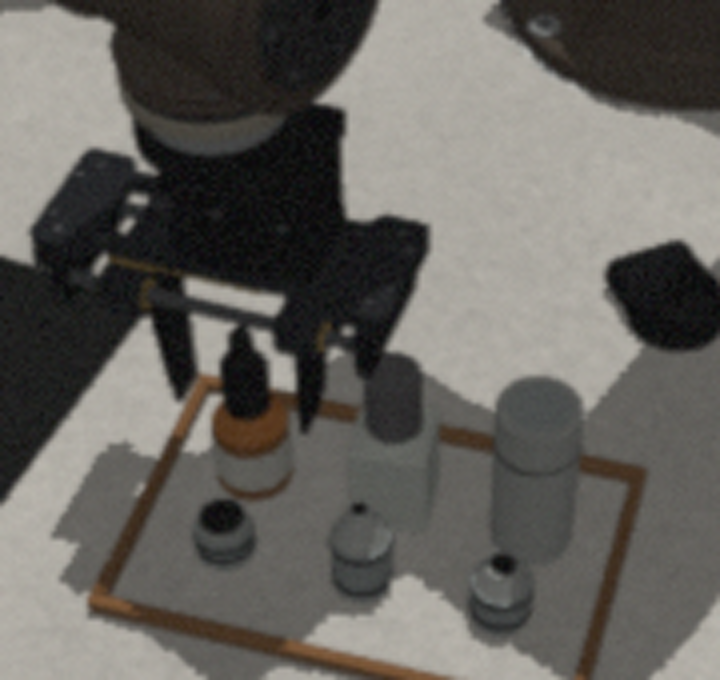

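The view shows the fingers at crop x 187 and 308, centred on the cap at 245, with tips at shoulder level and clear of the square bottle. Close.

Call:
arm_command:
  steps:
    - [0,0,0,0,0,0]
    - [0,0,0,0,0,0]
    - [0,0,0,0,0,0]
    - [0,0,0,0,0,0]
    - [0,0,0,0,0,0]
    - [0,0,0,0,0,0]
  jaw: 1

```text
t: 2.9
eef_pos: [506.9, -117.2, 251.8]
tcp_rot: [-3.141, -0.0, -1.571]
ft_force: [0.4, -0.6, -0.1]
opening: 0.317
```

Call:
arm_command:
  steps:
    - [0,0,0,0,0,0]
    - [0,0,0,0,0,0]
    - [0,0,0,0,0,0]

```text
t: 3.15
eef_pos: [506.9, -117.2, 251.6]
tcp_rot: [3.141, -0.0, -1.571]
ft_force: [1.2, 0.5, -0.2]
opening: 0.271
```

Call:
arm_command:
  steps:
    - [0,0,-0.7,0,0,0]
    - [0,0,-2,0,0,0]
    - [0,0,-4,0,0,0]
    - [1,0,-6,0,0,0]
    - [3,-0.2,-7,0,0,0]
    - [6,-0.4,-7,0,0,0]
    - [9,-0.6,-7,0,0,0]
    - [12,-0.8,-7,0,0,0]
    - [15,-1,-7,0,0,0]
    - [17.2,-1.2,-7,0,0,0]
    - [18.4,-1.3,-7,0,0,0]
    - [18.7,-1.3,-7,0,0,0]

```text
t: 4.15
eef_pos: [519.7, -305.8, 321.8]
tcp_rot: [-3.141, -0.0, -1.573]
ft_force: [-0.8, 0.8, -1.7]
opening: 0.268
```

Call:
arm_command:
  steps:
    - [0,0,0,0,0,0]
    - [0,0,1,0,0,0]
    - [0,0,2.5,0,0,0]
    - [0,0,4,0,0,0]
    - [0,0,5.3,0,0,0]
    - [0,0,6.2,0,0,0]
    - [0,0,6.7,0,0,0]
    - [0,0,7,0,0,0]
    - [0,0,7.07,0,0,0]
    - [0,0,7.07,0,0,0]
    - [0,0,7.07,0,0,0]

```text
t: 5.07
eef_pos: [519.9, -304.3, 251.6]
tcp_rot: [-3.141, -0.001, -1.571]
ft_force: [0.4, 0.4, -0.3]
opening: 0.268
```

Call:
arm_command:
  steps:
    - [0,0,0.05,0,0,0]
    - [0,0,0.05,0,0,0]
    - [0,0,0.05,0,0,0]

```text
t: 5.32
eef_pos: [519.8, -304.3, 250.8]
tcp_rot: [-3.141, -0.0, -1.571]
ft_force: [-0.7, -0.1, -0.8]
opening: 0.27
```

Call:
arm_command:
  steps:
    - [0,0,0,0,0,0]
    - [0,0,0,0,0,0]
    - [0,0,0,0,0,0]
    - [0,0,0,0,0,0]
    - [0,0,0,0,0,0]
    - [0,0,-1,0,0,0]
    - [0,0,-3,0,0,0]
    - [0,0,-5.5,0,0,0]
    - [0,0,-8,0,0,0]
    - [0,0,-9.5,0,0,0]
    - [0,0,-10,0,0,0]
    - [0,0,-10,0,0,0]
  jaw: 6.5

```text
t: 6.32
eef_pos: [519.8, -304.2, 352.2]
tcp_rot: [-3.139, -0.002, -1.571]
ft_force: [-1.1, 0.0, -0.3]
opening: 0.686
```

Call:
arm_command:
  steps:
    - [-2,0.1,0,0,0,0]
    - [-5,0.3,0,0,0,0]
    - [-8,0.6,0,0,0,0]
    - [-11,0.8,0,0,0,0]
    - [-14,1,0,0,0,0]
    - [-17,1.2,0,0,0,0]
    - [-20,1.5,0,0,0,0]
    - [-23,1.7,0,0,0,0]
    - [-25.3,1.9,0,0,0,0]
    - [-26.49,1.94,0,0,0,0]
    - [-26.49,1.94,0,0,0,0]
    - [-26.49,1.94,0,0,0,0]

```text
t: 7.32
eef_pos: [500.6, -39.5, 350.1]
tcp_rot: [3.141, -0.0, -1.57]
ft_force: [-0.1, 0.1, -0.2]
opening: 0.681
```

Call:
arm_command:
  steps:
    - [0,0,0,0,0,0]
    - [0,0,1.5,0,0,0]
    - [0,0,3.5,0,0,0]
    - [0,0,5.5,0,0,0]
    - [0,0,7.3,0,0,0]
    - [0,0,8.6,0,0,0]
    - [0,0,9.15,0,0,0]
    - [0,0,9.15,0,0,0]
    - [0,0,9.15,0,0,0]

```text
t: 8.07
eef_pos: [500.7, -40.1, 259.2]
tcp_rot: [3.142, -0.0, -1.572]
ft_force: [-0.6, -0.2, 0.2]
opening: 0.682
```

Call:
arm_command:
  steps:
    - [0,0,0,0,0,0]
    - [0,0,0,0,0,0]
    - [0,0,0,0,0,0]
    - [0,0,0,0,0,0]
    - [0,0,0,0,0,0]
    - [0,0,0,0,0,0]
    - [0,0,0,0,0,0]
    - [0,0,0,0,0,0]
  jaw: 1.5

```text
t: 8.73
eef_pos: [500.5, -39.4, 259.1]
tcp_rot: [-3.141, -0.0, -1.571]
ft_force: [-0.5, 0.3, 1.9]
opening: 0.31
```

Call:
arm_command:
  steps:
    - [0,0,-0.7,0,0,0]
    - [0,0,-2,0,0,0]
    - [0,0,-4,0,0,0]
    - [1,0.6,-6,0,0,0]
    - [3,1.5,-7,0,0,0]
    - [6,2.5,-7,0,0,0]
    - [9,3.5,-7,0,0,0]
    - [12,4.5,-7,0,0,0]
    - [15,5.2,-7,0,0,0]
    - [18,5.55,-7,0,0,0]
    - [21,5.55,-7,0,0,0]
    - [23.5,5.55,-7,0,0,0]

```text
t: 9.73
eef_pos: [444.4, -276.3, 329.5]
tcp_rot: [-3.141, -0.0, -1.572]
ft_force: [0.1, 0.7, -1.3]
opening: 0.311
```

Call:
arm_command:
  steps:
    - [1.5,0,0,0,0,0]
    - [2.36,0,0,0,0,0]
    - [2.36,0,0,0,0,0]
    - [2.36,0,1,0,0,0]
    - [2.36,0,2.5,0,0,0]
    - [2.36,0,4,0,0,0]
    - [2.36,0,5.3,0,0,0]
    - [2.36,0,6.2,0,0,0]
    - [2.36,0,6.7,0,0,0]
    - [2.36,0,7,0,0,0]
    - [2.36,0,7.1,0,0,0]
    - [2.36,0,7.1,0,0,0]

```text
t: 10.73
eef_pos: [445.1, -297.7, 258.4]
tcp_rot: [-3.141, -0.0, -1.571]
ft_force: [-0.0, 0.0, -1.5]
opening: 0.312
```

Call:
arm_command:
  steps:
    - [0,0,0,0,0,0]
    - [0,0,0,0,0,0]

```text
t: 10.9
eef_pos: [445.0, -298.0, 258.4]
tcp_rot: [-3.141, -0.001, -1.571]
ft_force: [-0.0, 0.1, -0.6]
opening: 0.313
```

Call:
arm_command:
  steps:
    - [0,0,0.03,0,0,0]
    - [0,0,0.03,0,0,0]
    - [0,0,0.03,0,0,0]

```text
t: 11.15
eef_pos: [445.0, -298.1, 258.1]
tcp_rot: [-3.141, -0.001, -1.571]
ft_force: [-0.2, -0.1, 3.8]
opening: 0.309
```

Call:
arm_command:
  steps:
    - [0,0,0,0,0,0]
    - [0,0,0,0,0,0]
    - [0,0,0,0,0,0]
    - [0,0,0,0,0,0]
    - [0,0,0,0,0,0]
    - [0,0,-1,0,0,0]
    - [0,0,-3,0,0,0]
    - [0,0,-5.5,0,0,0]
    - [0,0,-8,0,0,0]
    - [0,0,-9.5,0,0,0]
    - [0,0,-10,0,0,0]
    - [0,0,-10,0,0,0]
  jaw: 7

```text
t: 12.15
eef_pos: [444.9, -297.9, 359.2]
tcp_rot: [-3.14, -0.002, -1.571]
ft_force: [0.4, -0.5, -0.1]
opening: 0.734
```

Call:
arm_command:
  steps:
    - [-2,-0.3,0,0,0,0]
    - [-5,-0.8,0,0,0,0]
    - [-8,-1.3,0,0,0,0]
    - [-11,-1.8,0,0,0,0]
    - [-14,-2.3,0,0,0,0]
    - [-17,-2.8,0,0,0,0]
    - [-20,-3.3,0,0,0,0]
    - [-23,-3.8,0,0,0,0]
    - [-26,-4.3,0,0,0,0]
    - [-29,-4.8,0,0,0,0]
    - [-32,-5.2,0,0,0,0]
    - [-33.4,-5.4,0,0,0,0]

```text
t: 13.15
eef_pos: [498.9, 38.7, 356.6]
tcp_rot: [3.14, 0.0, -1.569]
ft_force: [0.1, -0.5, 0.4]
opening: 0.735
```

Call:
arm_command:
  steps:
    - [0,0,0,0,0,0]
    - [0,0,1.5,0,0,0]
    - [0,0,3.5,0,0,0]
    - [0,0,5.5,0,0,0]
    - [0,0,7.5,0,0,0]
    - [0,0,9.2,0,0,0]
    - [0,0,10,0,0,0]
    - [0,0,10.28,0,0,0]
    - [0,0,10.28,0,0,0]
    - [0,0,10.28,0,0,0]

```text
t: 13.98
eef_pos: [499.1, 35.7, 255.3]
tcp_rot: [-3.141, -0.0, -1.571]
ft_force: [-0.4, 0.2, 0.8]
opening: 0.736
```

Call:
arm_command:
  steps:
    - [0,0,0,0,0,0]
    - [0,0,0,0,0,0]
    - [0,0,0,0,0,0]
    - [0,0,0,0,0,0]
    - [0,0,0,0,0,0]
    - [0,0,0,0,0,0]
    - [0,0,0,0,0,0]
    - [0,0,0,0,0,0]
  jaw: 2.5

```text
t: 14.65
eef_pos: [499.0, 36.1, 255.2]
tcp_rot: [-3.141, -0.0, -1.571]
ft_force: [-1.0, 0.5, 6.3]
opening: 0.456
```

Call:
arm_command:
  steps:
    - [0,0,-0.7,0,0,0]
    - [0,0,-2,0,0,0]
    - [0,0,-4,0,0,0]
    - [0,0,-6.5,0,0,0]
    - [0,0,-9,0,0,0]
    - [0,0,-11,0,0,0]
    - [1.5,-0.4,-12,0,0,0]
    - [4.5,-1.2,-12,0,0,0]
    - [7.5,-2,-12,0,0,0]
    - [10.5,-2.9,-12,0,0,0]
    - [13,-3.6,-12,0,0,0]
    - [15,-4.2,-12,0,0,0]

```text
t: 15.65
eef_pos: [541.1, -115.9, 375.1]
tcp_rot: [3.141, -0.0, -1.572]
ft_force: [0.2, 0.2, -1.4]
opening: 0.46
```

Call:
arm_command:
  steps:
    - [1.5,-0.4,0,0,0,0]
    - [4,-1.1,0,0,0,0]
    - [7,-1.9,0,0,0,0]
    - [10,-2.8,0,0,0,0]
    - [13,-3.6,0,0,0,0]
    - [16,-4.4,0,0,0,0]
    - [18,-5,0,0,0,0]
    - [19.2,-5.4,0,0,0,0]
    - [19.61,-5.4,0,0,0,0]
    - [19.61,-5.4,0,0,0,0]
    - [19.61,-5.4,0.5,0,0,0]
    - [19.61,-5.4,1.5,0,0,0]

```text
t: 16.65
eef_pos: [594.9, -308.8, 360.7]
tcp_rot: [-3.14, -0.001, -1.57]
ft_force: [-0.3, 0.3, -2.1]
opening: 0.459
```

Call:
arm_command:
  steps:
    - [0,0,1,0,0,0]
    - [0,0,2.5,0,0,0]
    - [0,0,4.2,0,0,0]
    - [0,0,6,0,0,0]
    - [0,0,7.5,0,0,0]
    - [0,0,9,0,0,0]
    - [0,0,9.9,0,0,0]
    - [0,0,10.3,0,0,0]
    - [0,0,10.55,0,0,0]
    - [0,0,10.6,0,0,0]
    - [0,0,10.6,0,0,0]
    - [0,0,10.6,0,0,0]

```text
t: 17.65
eef_pos: [595.0, -310.0, 254.4]
tcp_rot: [-3.141, -0.001, -1.571]
ft_force: [0.6, 0.2, -2.8]
opening: 0.455
```

Call:
arm_command:
  steps:
    - [0,0,0.05,0,0,0]
    - [0,0,0.05,0,0,0]
    - [0,0,0.05,0,0,0]

```text
t: 17.9
eef_pos: [595.0, -310.1, 254.3]
tcp_rot: [-3.141, -0.001, -1.571]
ft_force: [-1.3, 1.7, 5.9]
opening: 0.459
```

Contact felt. Release and rise.

Call:
arm_command:
  steps:
    - [0,0,0,0,0,0]
    - [0,0,0,0,0,0]
    - [0,0,0,0,0,0]
    - [0,0,0,0,0,0]
    - [0,0,0,0,0,0]
    - [0,0,-1,0,0,0]
    - [0,0,-3,0,0,0]
    - [0,0,-5.5,0,0,0]
    - [0,0,-8,0,0,0]
    - [0,0,-9.5,0,0,0]
    - [0,0,-10,0,0,0]
    - [0,0,-10,0,0,0]
  jaw: 6.5

```text
t: 18.9
eef_pos: [594.9, -310.0, 355.2]
tcp_rot: [-3.139, -0.002, -1.571]
ft_force: [0.7, 0.3, -0.4]
opening: 0.684
```

Run:
```python
from h import *
a=read_camera("scene")[:,:,::-1];b=read_camera("top")[:,:,::-1]; cv2.imwrite("pics/s2.png",np.hstack([crop(a,70,80,320,250,3)[:,:400],crop(a,170,135,300,240,3)])[:315] if 0 else crop(a,70,60,320,250,3))
cv2.imwrite("pics/t2.png",crop(b,205,140,405,260,4)); print(state()["eef_pos"])
```

```text
[ 594.75491372 -309.96927254  352.74673075]
```

View pics/s2.png

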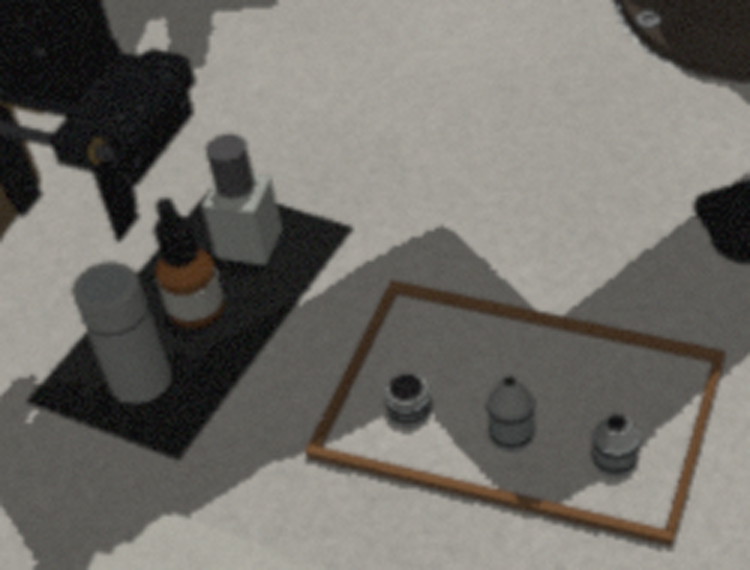

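View pics/t2.png

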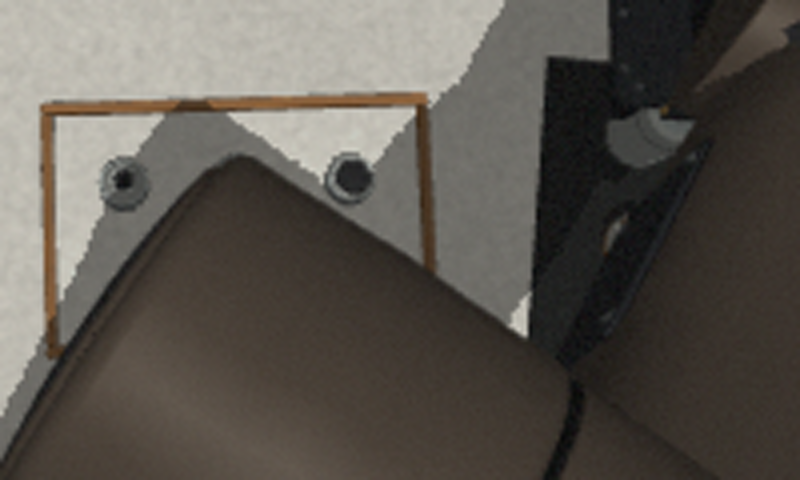

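All three stand on the mat: tin crop (125,335), dropper (190,275), square (240,215). The objectives are unmoved. Now the long objective.

Call:
arm_command:
  steps:
    - [-2,0.3,0,0,0,0]
    - [-5,0.7,0,0,0,0]
    - [-8,1.2,0,0,0,0]
    - [-11,1.6,0,0,0,0]
    - [-14,2,0,0,0,0]
    - [-17,2.5,0,0,0,0]
    - [-20,3,0,0,0,0]
    - [-23,3.4,0,0,0,0]
    - [-25.8,3.8,0,0,0,0]
    - [-27.13,3.9,0,0,0,0]
    - [-27.13,3.9,0,0,0,0]
    - [-27.13,3.9,0,0,0,0]
  jaw: 5.5

```text
t: 20.0
eef_pos: [556.1, -38.6, 352.8]
tcp_rot: [3.141, -0.0, -1.57]
ft_force: [-0.0, 0.3, -0.5]
opening: 0.579
```

Call:
arm_command:
  steps:
    - [0,0,0,0,0,0]
    - [0,0,2,0,0,0]
    - [0,0,4,0,0,0]
    - [0,0,6,0,0,0]
    - [0,0,8,0,0,0]
    - [0,0,8,0,0,0]
    - [0,0,8,0,0,0]
    - [0,0,8,0,0,0]

```text
t: 20.67
eef_pos: [556.3, -39.6, 274.1]
tcp_rot: [-3.141, -0.0, -1.572]
ft_force: [1.0, -0.3, -0.0]
opening: 0.577
```

Call:
arm_command:
  steps:
    - [0,0,1.5,0,0,0]
    - [0,0,3,0,0,0]
    - [0,0,4.5,0,0,0]
    - [0,0,5.8,0,0,0]
    - [0,0,6.8,0,0,0]
    - [0,0,7.3,0,0,0]
    - [0,0,7.4,0,0,0]
    - [0,0,7.4,0,0,0]
    - [0,0,7.4,0,0,0]

```text
t: 21.42
eef_pos: [556.2, -38.9, 200.2]
tcp_rot: [-3.14, -0.0, -1.571]
ft_force: [0.3, -1.4, 0.6]
opening: 0.581
```

Call:
arm_command:
  steps:
    - [0,0,0,0,0,0]
    - [0,0,0,0,0,0]
    - [0,0,0,0,0,0]
    - [0,0,0,0,0,0]
    - [0,0,0,0,0,0]
    - [0,0,0,0,0,0]
    - [0,0,0,0,0,0]
  jaw: 1.5

```text
t: 22.0
eef_pos: [556.0, -38.8, 199.6]
tcp_rot: [-3.141, -0.0, -1.571]
ft_force: [-1.6, 0.2, 3.4]
opening: 0.329
```

Call:
arm_command:
  steps:
    - [0,0,-0.7,0,0,0]
    - [0,0,-2,0,0,0]
    - [0,0,-4,0,0,0]
    - [0,0,-6.5,0,0,0]
    - [0,0,-9,0,0,0]
    - [0,0,-11,0,0,0]
    - [-1.5,0.2,-12,0,0,0]
    - [-4.5,0.7,-12,0,0,0]
    - [-7.5,1.1,-12,0,0,0]
    - [-10.5,1.6,-12,0,0,0]
    - [-13,2,-12,0,0,0]
    - [-15,2.3,-12,0,0,0]

```text
t: 23.0
eef_pos: [532.2, 113.0, 319.7]
tcp_rot: [3.141, -0.0, -1.57]
ft_force: [0.2, 0.8, -2.4]
opening: 0.336
```

Call:
arm_command:
  steps:
    - [-1.5,0.2,0,0,0,0]
    - [-4,0.6,0,0,0,0]
    - [-7,1.1,0,0,0,0]
    - [-10,1.5,0,0,0,0]
    - [-13,2,0,0,0,0]
    - [-16,2.4,0,0,0,0]
    - [-18,2.7,0,0,0,0]
    - [-18.9,2.85,0,0,0,0]
    - [-18.9,2.85,0,0,0,0]
    - [-18.9,2.85,2,0,0,0]
    - [-18.9,2.85,4,0,0,0]
    - [-18.9,2.85,4,0,0,0]

```text
t: 24.0
eef_pos: [504.1, 298.7, 276.6]
tcp_rot: [3.137, -0.002, -1.572]
ft_force: [-0.6, -0.2, -2.3]
opening: 0.33
```

Run:
```python
from h import *
a=read_camera("scene")[:,:,::-1]; cv2.imwrite("pics/s3.png",crop(a,350,80,512,310,2.5)); print(state()["eef_pos"],state()["opening"])
```

```text
[504.51628667 298.98273285 278.20822683] 0.32932552363156403
```

View pics/s3.png

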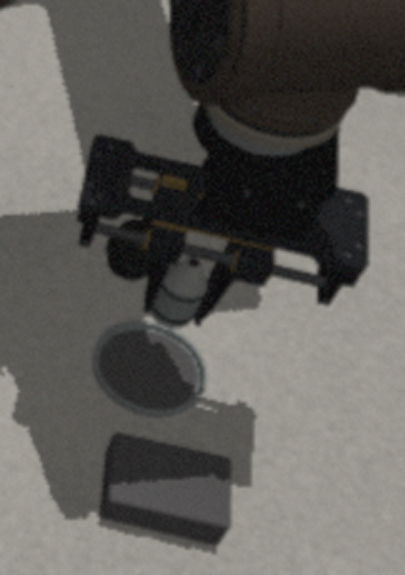

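The objective is held upright above the dish: objective crop (175,290), dish centre (150,368), blower (128,245) well clear. Lower it.

Call:
arm_command:
  steps:
    - [0,0,0,0,0,0]
    - [0,0,1.5,0,0,0]
    - [0,0,3,0,0,0]
    - [0,0,4.5,0,0,0]
    - [0,0,5.8,0,0,0]
    - [0,0,6.8,0,0,0]
    - [0,0,7.4,0,0,0]
    - [0,0,7.8,0,0,0]
    - [0,0,7.95,0,0,0]
    - [0,0,7.95,0,0,0]
    - [0,0,7.95,0,0,0]

```text
t: 24.97
eef_pos: [504.6, 300.3, 200.4]
tcp_rot: [-3.141, 0.0, -1.571]
ft_force: [-0.1, -0.6, -2.5]
opening: 0.329
```

Call:
arm_command:
  steps:
    - [0,0,0.05,0,0,0]
    - [0,0,0.05,0,0,0]
    - [0,0,0.05,0,0,0]

```text
t: 25.22
eef_pos: [504.5, 300.3, 199.7]
tcp_rot: [-3.141, 0.0, -1.571]
ft_force: [-0.1, 1.0, -1.6]
opening: 0.332
```

Call:
arm_command:
  steps:
    - [0,0,0.04,0,0,0]
    - [0,0,0.04,0,0,0]
    - [0,0,0.04,0,0,0]

```text
t: 25.47
eef_pos: [504.5, 300.2, 199.6]
tcp_rot: [-3.141, 0.0, -1.571]
ft_force: [-1.5, -1.8, 5.8]
opening: 0.331
```

Touching. Open only a little, because of the dish rim, then rise.

Call:
arm_command:
  steps:
    - [0,0,0,0,0,0]
    - [0,0,0,0,0,0]
    - [0,0,0,0,0,0]
    - [0,0,0,0,0,0]
    - [0,0,-0.7,0,0,0]
    - [0,0,-2,0,0,0]
    - [0,0,-4,0,0,0]
    - [0,0,-6.5,0,0,0]
    - [0,0,-9,0,0,0]
    - [0,0,-11.5,0,0,0]
    - [0,0,-14,0,0,0]
    - [0,0,-15.5,0,0,0]
  jaw: 4.4

```text
t: 26.47
eef_pos: [504.4, 300.2, 357.2]
tcp_rot: [-3.139, 0.001, -1.571]
ft_force: [-0.6, 0.1, -0.3]
opening: 0.461
```

Call:
arm_command:
  steps:
    - [3,0,0,0,0,0]
    - [6,0,0,0,0,0]
    - [9,0,0,0,0,0]
    - [12,0,0,0,0,0]
    - [15,0,0,0,0,0]
    - [18,0,0,0,0,0]
    - [21,0,0,0,0,0]
    - [24,0,0,0,0,0]
    - [26,0,0,0,0,0]
    - [26,0,0,0,0,0]
    - [26,0,0,0,0,0]
    - [26,0,0,0,0,0]
  jaw: 7

```text
t: 27.47
eef_pos: [504.4, 40.6, 354.3]
tcp_rot: [-3.141, 0.0, -1.571]
ft_force: [-0.3, 0.2, -0.0]
opening: 0.738
```

Run:
```python
from h import *
a=read_camera("scene")[:,:,::-1]; b=read_camera("top")[:,:,::-1]; cv2.imwrite("pics/s4.png",np.hstack([crop(a,370,180,450,260,5),crop(b,95,165,175,245,5)])); print(state()["eef_pos"],state()["opening"])
```

```text
[504.41407641  41.12865504 354.16609813] 0.7375552034068984
```

View pics/s4.png

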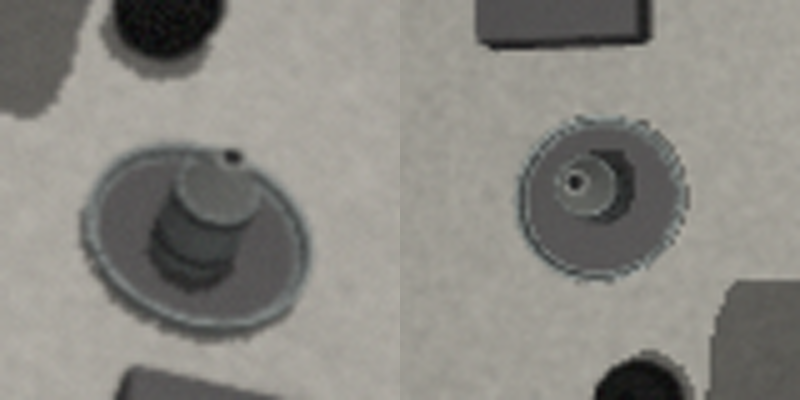

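Run:
```python
from h import *
print(onz("top",(135.2,204.2),10),onz("scene",(408.6,226.8),10),onz("top",(129.4,201.2),62),onz("scene",(416.2,211),62),tri((416.2,211),(129.4,201.2)),tri((408.6,226.8),(135.2,204.2)))
```

```text
[501.93694948 298.21428286  10.        ] [504.86740137 300.03748661  10.        ] [504.19444984 300.03777378  62.        ] [503.81982524 300.61454353  62.        ] (array([504.14774769, 300.2639851 ,  62.29075731]), np.float64(0.5875227252440776)) (array([502.24350191, 299.89613161,   6.36574002]), np.float64(1.5091166214677434))
```

The objective stands released about 2 mm from the dish centre, lens at z 62. In the picture it is upright at (205,230) scene and (590,185) top. Now return the tin.

Call:
arm_command:
  steps:
    - [3,-0.8,0,0,0,0]
    - [6,-1.6,0,0,0,0]
    - [9,-2.3,0,0,0,0]
    - [12,-3.1,0,0,0,0]
    - [15,-3.9,0,0,0,0]
    - [18,-4.7,0,0,0,0]
    - [21,-5.4,0,0,0,0]
    - [24,-6.2,0,0,0,0]
    - [27,-7,0,0,0,0]
    - [30,-7.8,0,0,0,0]
    - [33,-8.5,0,0,0,0]
    - [35.02,-9.05,0,0,0,0]

```text
t: 28.57
eef_pos: [595.7, -311.4, 353.8]
tcp_rot: [-3.142, -0.0, -1.57]
ft_force: [0.2, 0.0, 0.1]
opening: 0.74
```

Call:
arm_command:
  steps:
    - [0,0,0,0,0,0]
    - [0,0,0,0,0,0]
    - [0,0,0,0,0,0]

```text
t: 28.82
eef_pos: [595.1, -308.6, 353.8]
tcp_rot: [3.141, 0.001, -1.57]
ft_force: [-0.5, 0.7, 0.5]
opening: 0.735
```

Call:
arm_command:
  steps:
    - [0,0,1.5,0,0,0]
    - [0,0,3.5,0,0,0]
    - [0,0,5.5,0,0,0]
    - [0,0,7.5,0,0,0]
    - [0,0,9,0,0,0]
    - [0,0,9.7,0,0,0]
    - [0,0,9.97,0,0,0]
    - [0,0,9.97,0,0,0]
    - [0,0,9.97,0,0,0]
    - [0,0,9.97,0,0,0]

```text
t: 29.65
eef_pos: [595.2, -309.8, 255.5]
tcp_rot: [-3.14, -0.001, -1.571]
ft_force: [0.6, 0.6, 0.8]
opening: 0.737
```

Call:
arm_command:
  steps:
    - [0,0,0,0,0,0]
    - [0,0,0,0,0,0]
    - [0,0,0,0,0,0]
    - [0,0,0,0,0,0]
    - [0,0,0,0,0,0]
    - [0,0,0,0,0,0]
    - [0,0,0,0,0,0]
    - [0,0,0,0,0,0]
  jaw: 2.5

```text
t: 30.32
eef_pos: [594.9, -310.0, 254.5]
tcp_rot: [-3.141, -0.0, -1.571]
ft_force: [-0.4, -0.3, 2.6]
opening: 0.46
```

Call:
arm_command:
  steps:
    - [0,0,-0.7,0,0,0]
    - [0,0,-2,0,0,0]
    - [0,0,-4,0,0,0]
    - [0,0,-6.5,0,0,0]
    - [0,0,-9,0,0,0]
    - [0,0,-11,0,0,0]
    - [-1.5,0.4,-12,0,0,0]
    - [-4.5,1.2,-12,0,0,0]
    - [-7.5,2.1,-12,0,0,0]
    - [-10.5,2.9,-12,0,0,0]
    - [-13,3.6,-12,0,0,0]
    - [-15,4.2,-12,0,0,0]

```text
t: 31.32
eef_pos: [551.8, -157.4, 374.9]
tcp_rot: [3.141, 0.0, -1.57]
ft_force: [1.2, 0.7, -1.7]
opening: 0.456
```

Call:
arm_command:
  steps:
    - [-1.5,0.4,0,0,0,0]
    - [-4,1.1,0,0,0,0]
    - [-7,1.9,0,0,0,0]
    - [-10,2.8,0,0,0,0]
    - [-13,3.6,0,0,0,0]
    - [-16,4.4,0,0,0,0]
    - [-18,5,0,0,0,0]
    - [-19.2,5.4,0,0,0,0]
    - [-19.61,5.4,0,0,0,0]
    - [-19.61,5.4,0,0,0,0]
    - [-19.61,5.4,0.5,0,0,0]
    - [-19.61,5.4,1.5,0,0,0]

```text
t: 32.32
eef_pos: [499.4, 35.2, 359.5]
tcp_rot: [-3.139, -0.0, -1.572]
ft_force: [-0.5, 0.2, -3.0]
opening: 0.458
```

Call:
arm_command:
  steps:
    - [0,0,1,0,0,0]
    - [0,0,2.5,0,0,0]
    - [0,0,4.2,0,0,0]
    - [0,0,6,0,0,0]
    - [0,0,7.5,0,0,0]
    - [0,0,9,0,0,0]
    - [0,0,9.9,0,0,0]
    - [0,0,10.2,0,0,0]
    - [0,0,10.35,0,0,0]
    - [0,0,10.35,0,0,0]
    - [0,0,10.35,0,0,0]
    - [0,0,10.35,0,0,0]

```text
t: 33.32
eef_pos: [499.1, 35.9, 255.9]
tcp_rot: [-3.141, -0.0, -1.571]
ft_force: [-0.1, -0.0, -2.2]
opening: 0.457
```

Call:
arm_command:
  steps:
    - [0,0,0.04,0,0,0]
    - [0,0,0.04,0,0,0]
    - [0,0,0.04,0,0,0]

```text
t: 33.57
eef_pos: [499.0, 36.1, 255.5]
tcp_rot: [-3.141, -0.0, -1.571]
ft_force: [-0.8, 0.7, -1.4]
opening: 0.461
```

Call:
arm_command:
  steps:
    - [0,0,0.03,0,0,0]
    - [0,0,0.03,0,0,0]
    - [0,0,0.03,0,0,0]

```text
t: 33.82
eef_pos: [499.0, 36.1, 255.4]
tcp_rot: [-3.141, -0.0, -1.571]
ft_force: [-1.6, -0.8, 4.4]
opening: 0.458
```

Call:
arm_command:
  steps:
    - [0,0,0,0,0,0]
    - [0,0,0,0,0,0]
    - [0,0,0,0,0,0]
    - [0,0,0,0,0,0]
    - [0,0,0,0,0,0]
    - [0,0,-1,0,0,0]
    - [0,0,-3,0,0,0]
    - [0,0,-5.5,0,0,0]
    - [0,0,-8,0,0,0]
    - [0,0,-9.5,0,0,0]
    - [0,0,-10,0,0,0]
    - [0,0,-10,0,0,0]
  jaw: 6.8

```text
t: 34.82
eef_pos: [498.8, 36.2, 356.5]
tcp_rot: [-3.139, -0.0, -1.571]
ft_force: [-1.0, 0.0, 1.2]
opening: 0.713
```

Call:
arm_command:
  steps:
    - [2,0.3,0,0,0,0]
    - [5,0.8,0,0,0,0]
    - [8,1.3,0,0,0,0]
    - [11,1.8,0,0,0,0]
    - [14,2.3,0,0,0,0]
    - [17,2.8,0,0,0,0]
    - [20,3.3,0,0,0,0]
    - [23,3.8,0,0,0,0]
    - [26,4.3,0,0,0,0]
    - [29,4.8,0,0,0,0]
    - [32,5.2,0,0,0,0]
    - [33.41,5.4,0,0,0,0]

```text
t: 35.82
eef_pos: [444.3, -300.7, 353.9]
tcp_rot: [3.14, 0.001, -1.573]
ft_force: [-0.4, 0.6, -0.3]
opening: 0.72
```

Call:
arm_command:
  steps:
    - [0,0,0,0,0,0]
    - [0,0,1.5,0,0,0]
    - [0,0,3.5,0,0,0]
    - [0,0,5.5,0,0,0]
    - [0,0,7.5,0,0,0]
    - [0,0,9,0,0,0]
    - [0,0,9.7,0,0,0]
    - [0,0,9.7,0,0,0]
    - [0,0,9.7,0,0,0]
    - [0,0,9.7,0,0,0]

```text
t: 36.65
eef_pos: [445.2, -297.7, 258.9]
tcp_rot: [-3.141, -0.001, -1.57]
ft_force: [0.1, -0.5, -0.0]
opening: 0.714
```

Call:
arm_command:
  steps:
    - [0,0,0,0,0,0]
    - [0,0,0,0,0,0]
    - [0,0,0,0,0,0]
    - [0,0,0,0,0,0]
    - [0,0,0,0,0,0]
    - [0,0,0,0,0,0]
    - [0,0,0,0,0,0]
    - [0,0,0,0,0,0]
    - [0,0,0,0,0,0]
  jaw: 1.5

```text
t: 37.4
eef_pos: [445.0, -298.0, 258.2]
tcp_rot: [-3.142, -0.0, -1.571]
ft_force: [0.3, -0.3, 0.3]
opening: 0.311
```

Call:
arm_command:
  steps:
    - [0,0,-0.7,0,0,0]
    - [0,0,-2,0,0,0]
    - [0,0,-4,0,0,0]
    - [-0.5,0,-6,0,0,0]
    - [-3,0,-7,0,0,0]
    - [-6,-0.6,-7,0,0,0]
    - [-9,-1.5,-7,0,0,0]
    - [-12,-2.5,-7,0,0,0]
    - [-15,-3.5,-7,0,0,0]
    - [-18,-4.5,-7,0,0,0]
    - [-21,-5.3,-7,0,0,0]
    - [-23.5,-5.55,-7,0,0,0]

```text
t: 38.4
eef_pos: [501.0, -61.1, 328.6]
tcp_rot: [-3.141, -0.0, -1.57]
ft_force: [0.2, -0.3, -1.4]
opening: 0.312
```

Call:
arm_command:
  steps:
    - [-1.5,0,0,0,0,0]
    - [-2.36,0,0,0,0,0]
    - [-2.36,0,0,0,0,0]
    - [-2.36,0,1,0,0,0]
    - [-2.36,0,2.5,0,0,0]
    - [-2.36,0,4,0,0,0]
    - [-2.36,0,5.3,0,0,0]
    - [-2.36,0,6.2,0,0,0]
    - [-2.36,0,6.6,0,0,0]
    - [-2.36,0,6.85,0,0,0]
    - [-2.36,0,6.85,0,0,0]
    - [-2.36,0,6.85,0,0,0]

```text
t: 39.4
eef_pos: [500.6, -39.7, 259.9]
tcp_rot: [-3.141, -0.0, -1.571]
ft_force: [-0.1, -0.4, -1.3]
opening: 0.309
```

Call:
arm_command:
  steps:
    - [0,0,0.05,0,0,0]
    - [0,0,0.05,0,0,0]
    - [0,0,0.05,0,0,0]

```text
t: 39.65
eef_pos: [500.5, -39.4, 259.3]
tcp_rot: [-3.141, -0.0, -1.571]
ft_force: [-0.0, -0.2, -1.4]
opening: 0.31
```

Call:
arm_command:
  steps:
    - [0,0,0.04,0,0,0]
    - [0,0,0.04,0,0,0]
    - [0,0,0.04,0,0,0]

```text
t: 39.9
eef_pos: [500.5, -39.4, 259.1]
tcp_rot: [-3.141, -0.0, -1.571]
ft_force: [-1.6, -1.3, 5.0]
opening: 0.31
```

Call:
arm_command:
  steps:
    - [0,0,0,0,0,0]
    - [0,0,0,0,0,0]
    - [0,0,0,0,0,0]
    - [0,0,0,0,0,0]
    - [0,0,0,0,0,0]
    - [0,0,-1,0,0,0]
    - [0,0,-3,0,0,0]
    - [0,0,-5.5,0,0,0]
    - [0,0,-8,0,0,0]
    - [0,0,-9.5,0,0,0]
    - [0,0,-10,0,0,0]
    - [0,0,-10,0,0,0]
  jaw: 6

```text
t: 40.9
eef_pos: [500.3, -39.3, 360.1]
tcp_rot: [-3.139, -0.001, -1.571]
ft_force: [0.3, 0.2, -0.6]
opening: 0.631
```

Call:
arm_command:
  steps:
    - [2,-0.1,0,0,0,0]
    - [5,-0.3,0,0,0,0]
    - [8,-0.6,0,0,0,0]
    - [11,-0.8,0,0,0,0]
    - [14,-1,0,0,0,0]
    - [17,-1.2,0,0,0,0]
    - [20,-1.5,0,0,0,0]
    - [23,-1.7,0,0,0,0]
    - [25.3,-1.9,0,0,0,0]
    - [26.49,-1.94,0,0,0,0]
    - [26.49,-1.94,0,0,0,0]
    - [26.49,-1.94,0,0,0,0]

```text
t: 41.9
eef_pos: [519.6, -303.9, 357.7]
tcp_rot: [3.14, 0.001, -1.572]
ft_force: [-0.0, 0.1, -0.8]
opening: 0.629
```

Call:
arm_command:
  steps:
    - [0,0,0,0,0,0]
    - [0,0,1.5,0,0,0]
    - [0,0,3.5,0,0,0]
    - [0,0,5.5,0,0,0]
    - [0,0,7.5,0,0,0]
    - [0,0,9.3,0,0,0]
    - [0,0,10.4,0,0,0]
    - [0,0,10.8,0,0,0]
    - [0,0,10.8,0,0,0]
    - [0,0,10.8,0,0,0]
    - [0,0,10.8,0,0,0]

```text
t: 42.82
eef_pos: [520.1, -304.2, 251.8]
tcp_rot: [-3.14, -0.001, -1.571]
ft_force: [-0.4, -0.2, -0.3]
opening: 0.632
```

Call:
arm_command:
  steps:
    - [0,0,0,0,0,0]
    - [0,0,0,0,0,0]
    - [0,0,0,0,0,0]
    - [0,0,0,0,0,0]
    - [0,0,0,0,0,0]
    - [0,0,0,0,0,0]
    - [0,0,0,0,0,0]
    - [0,0,0,0,0,0]
    - [0,0,0,0,0,0]
  jaw: 1

```text
t: 43.57
eef_pos: [519.8, -304.3, 250.7]
tcp_rot: [-3.142, -0.0, -1.571]
ft_force: [-0.7, 0.2, 0.5]
opening: 0.265
```

Return it to (506.9, -117.2).

Call:
arm_command:
  steps:
    - [0,0,-0.7,0,0,0]
    - [0,0,-2,0,0,0]
    - [0,0,-4,0,0,0]
    - [-1,0,-6,0,0,0]
    - [-3,0.2,-7,0,0,0]
    - [-6,0.4,-7,0,0,0]
    - [-9,0.6,-7,0,0,0]
    - [-12,0.8,-7,0,0,0]
    - [-15,1,-7,0,0,0]
    - [-17.2,1.2,-7,0,0,0]
    - [-18.4,1.3,-7,0,0,0]
    - [-18.7,1.3,-7,0,0,0]

```text
t: 44.57
eef_pos: [506.7, -115.8, 321.1]
tcp_rot: [-3.142, -0.0, -1.569]
ft_force: [-0.0, -0.8, -0.5]
opening: 0.268
```

Call:
arm_command:
  steps:
    - [0,0,0,0,0,0]
    - [0,0,0,0,0,0]
    - [0,0,1,0,0,0]
    - [0,0,2.5,0,0,0]
    - [0,0,4,0,0,0]
    - [0,0,5.3,0,0,0]
    - [0,0,6.2,0,0,0]
    - [0,0,6.6,0,0,0]
    - [0,0,6.85,0,0,0]
    - [0,0,6.85,0,0,0]
    - [0,0,6.85,0,0,0]
    - [0,0,6.85,0,0,0]

```text
t: 45.57
eef_pos: [506.9, -117.4, 252.6]
tcp_rot: [-3.141, -0.0, -1.571]
ft_force: [-0.8, 0.2, -1.0]
opening: 0.27
```

Call:
arm_command:
  steps:
    - [0,0,0.05,0,0,0]
    - [0,0,0.05,0,0,0]
    - [0,0,0.05,0,0,0]

```text
t: 45.82
eef_pos: [506.9, -117.3, 251.9]
tcp_rot: [-3.141, -0.0, -1.571]
ft_force: [-0.4, 0.9, -1.7]
opening: 0.268
```

Call:
arm_command:
  steps:
    - [0,0,0.05,0,0,0]
    - [0,0,0.05,0,0,0]
    - [0,0,0.05,0,0,0]

```text
t: 46.07
eef_pos: [506.9, -117.3, 251.6]
tcp_rot: [-3.141, -0.0, -1.571]
ft_force: [-0.4, -0.4, 3.4]
opening: 0.266
```

Contact. Release, rise and move away to the mat side for the final look.

Call:
arm_command:
  steps:
    - [0,0,0,0,0,0]
    - [0,0,0,0,0,0]
    - [0,0,0,0,0,0]
    - [0,0,0,0,0,0]
    - [0,0,0,0,0,0]
    - [0,0,-1,0,0,0]
    - [0,0,-3,0,0,0]
    - [0,0,-5.5,0,0,0]
    - [0,0,-8,0,0,0]
    - [0,0,-10.5,0,0,0]
    - [0,0,-13,0,0,0]
    - [0,0,-14,0,0,0]
  jaw: 6

```text
t: 47.07
eef_pos: [506.8, -117.2, 394.9]
tcp_rot: [-3.137, -0.002, -1.571]
ft_force: [0.5, -0.1, 0.2]
opening: 0.628
```

Call:
arm_command:
  steps:
    - [3,0,0,0,0,0]
    - [6,0,0,0,0,0]
    - [9,0,0,0,0,0]
    - [12,0,0,0,0,0]
    - [15,0,0,0,0,0]
    - [18,0,0,0,0,0]
    - [21,1,0,0,0,0]
    - [24,3,0,0,0,0]
    - [27,5,0,0,0,0]
    - [30,7,0,0,0,0]
    - [33,9,0,0,0,0]
    - [36,11,0,0,0,0]

```text
t: 48.07
eef_pos: [395.5, -478.5, 391.1]
tcp_rot: [3.141, 0.0, -1.571]
ft_force: [0.4, 0.7, -0.2]
opening: 0.631
```

Call:
arm_command:
  steps:
    - [2,2,0,0,0,0]
    - [4,4,0,0,0,0]
    - [6,6,0,0,0,0]
    - [6,6,0,0,0,0]
    - [6,6,0,0,0,0]

```text
t: 48.48
eef_pos: [335.8, -538.0, 390.8]
tcp_rot: [3.141, 0.001, -1.573]
ft_force: [0.0, 0.1, -0.9]
opening: 0.631
```

Run:
```python
from h import *
a=read_camera("scene")[:,:,::-1]; b=read_camera("top")[:,:,::-1]; cv2.imwrite("pics/s5.png",crop(a,170,135,320,240,5)); cv2.imwrite("pics/t5.png",crop(b,210,155,320,235,7)); cv2.imwrite("pics/both.png",np.vstack([crop(a,170,135,330,225,5)[:, :800]])); print(state()["eef_pos"])
# difference with the first pictures at same crop: register lens/top patches by template matching
for n,x in(("scene",a),("top",b)):
    o=cv2.imread(f"pics/{n}0.png")
    P=dict(scene=dict(tin=(285,162),sq=(248,154),drop=(211,160),med=(275.5,203),short=(205.5,191)),top=dict(tin=(235,203),sq=(265.5,205),drop=(296,203),med=(235.5,185),short=(292.5,185)))[n]
    for k,(u,v) in P.items():
        u,v=int(u),int(v); t=cv2.resize(o[v-11:v+12,u-11:u+12],None,fx=4,fy=4,interpolation=2); w=cv2.resize(x[v-19:v+20,u-19:u+20],None,fx=4,fy=4,interpolation=2)
        r=cv2.matchTemplate(w,t,cv2.TM_CCOEFF_NORMED); _,m,_,l=cv2.minMaxLoc(r); print(n,k,"shift px",(np.array(l)/4-8),round(m,3))
```

```text
[ 337.11308155 -536.80265358  391.02916586]
scene tin shift px [0.25 2.5 ] 0.779
scene sq shift px [0.  0.5] 0.806
scene drop shift px [0.5  0.25] 0.909
scene med shift px [0. 0.] 0.997
scene short shift px [0. 0.] 0.993
top tin shift px [0. 0.] 0.99
top sq shift px [0. 0.] 0.99
top drop shift px [-0.25  0.25] 0.868
top med shift px [0. 0.] 0.997
top short shift px [0. 0.] 0.996
```

View pics/s5.png

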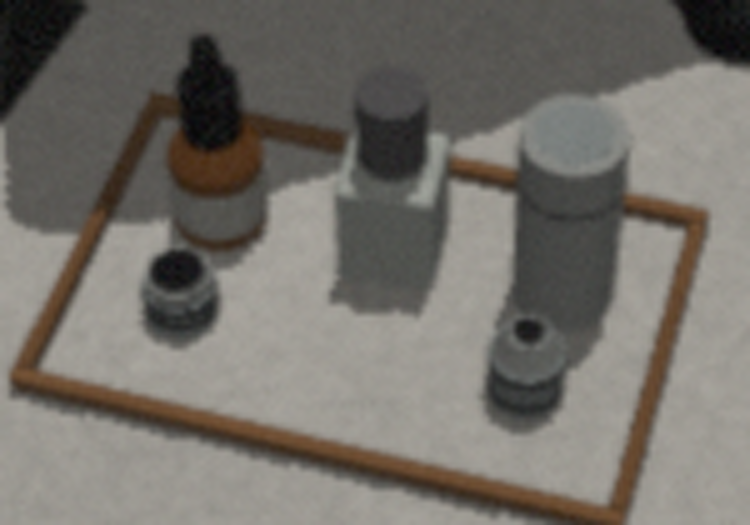

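View pics/t5.png

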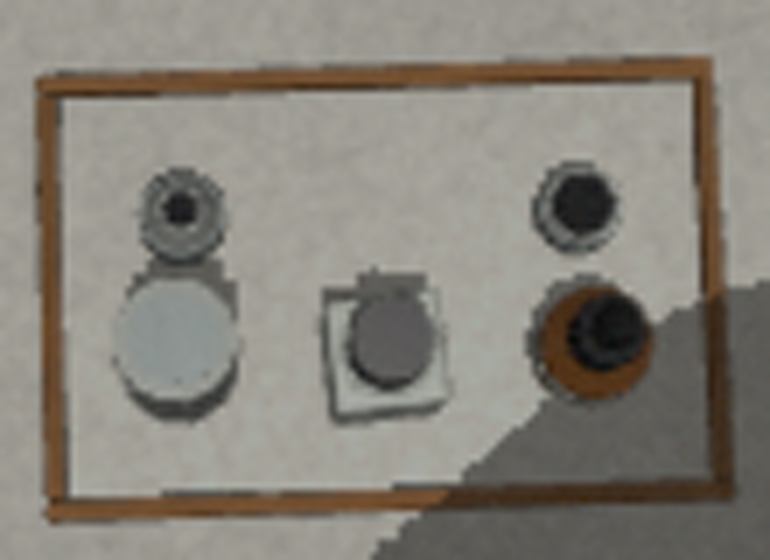

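All bottles stand in their places, within about 1 mm: tin top at crop (577,137) scene, same as at the start; square cap (392,92), same; dropper bulb tip (203,42) against (201,42). The scene-match shift of 2.5 px for the tin is a shadow effect, since its rim pixels are unchanged. Hand in.

```bash
python3 -c "
from cell import *
print(job_done())"
```

```text
the job is handed in; nothing more can be done
None
```

I moved the three bottles to the mat, stood the long objective (middle of the back row) in the dish, put each bottle back in its place, and handed the job in. It took about 49 s on the robot's clock; the hand-in reported no verdict.

- **Objective in the dish:** it stands upright, with its lens about 2 mm from the measured dish centre. The lens height came out at 62.3 mm, against 62 mm expected. I last looked at the dish just after releasing the objective, not again before hand-in.
- **Bottles:** the last pictures show all three upright and within about 1 mm of their starting places.
- **Other objectives:** the medium and short objectives show no shift in either camera.
- **Robot:** the arm was parked clear of everything, past the mat, at hand-in.
- **Check that disagreed:** matching the tin against its first picture in the scene camera gave a 2.5 px shift, with a poor score of 0.78. The top camera gave 0 px at 0.99, and the tin's rim is at the same pixels in both pictures, so I put it down to the arm's changed shadow.
- **Dish centre:** the two cameras differed by 2 to 4 mm on the dish centre.

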